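# Shut the label drying box and start it

### The job

Shut the drying box: push its blue lid down against the rubber gasket until the latch catches and the lid stays down by itself. Then turn the black dial on the sloping front clockwise by one click, to the green dot and no further, and let go, leaving the things standing around the box where they are.

Things in the scene. Friction and masses are not known exactly. Their poses are not given: they have to be found in the camera images.
- machine: White drying box fixed to the table, 300 mm wide (y), 335 deep (x), 112 high without lid. Origin on the table under the box; x points from the sloping front (robot side) to the hinge, z up. Box: x = -175 to +160 mm; lid's hinge line: along y at x = +150, 112 mm high. Sloping panel: x = -175 (35 mm high) to -85 mm (111 mm high), rising at 40 degrees. Two label rolls stand inside.
- lid (a joint): Stiff hinge of the blue lid with clear window (237 x 300 x 20 mm); stays where put. 0 = fully down, grows as it opens up and away; starts part open. Meets the gasket at 0.045 rad; unlatched it springs back to 0.025 rad or more. The latch catches only when pressed below 0.008 rad, nearly to the stop at 0, then holds it near 0.01 rad. Takes 15 to 20 N at the front edge.
- lid_press (a point): Centre of the yellow pad (34 mm x 100 mm) on top of the lid near its free edge, the place to push; the point lies on the lid's upper face, 207 mm from the hinge line and 21 mm above the lid's underside. Its frame is the lid's: z is the lid's outward normal, x points to the hinge, y along the hinge.
- dial (a joint): Black dial on the sloping panel. 0 = off, white pointer line to the white dot up the slope; grows clockwise as seen facing the panel. Clicks over a bump at 0.39 rad, rests in a notch at 0.785 rad (green dot, one click), then a second bump at 1.18 rad and the end at 1.571 rad (red dot). A bump takes about 0.2 N m.
- dial_grip (a point): Grip point of the dial, on its axis, 26 mm out from the panel. The grip is a bar 66 mm long, 16 mm wide, standing 7 to 41 mm out from the panel, sides free. Frame (turns with the dial): z is the dial's axis, out of the panel, leaning 40 degrees from vertical towards the robot; x along the bar to its pointer, y across the bar.
- tin_center (a point): Centre of a loose red tin, 72 mm across, 95 mm high, with an orange ruler, 126 mm high in all. Bystander.
- roll_center (a point): Centre of a loose white label roll standing upright, 80 mm across, 70 mm high. Bystander.
- taper_center (a point): Centre of a loose green tape dispenser, 70 x 50 mm, 75 mm high. Bystander.

How it is judged:
On the way, in this order (a step that is already met when the one before it is completed fails the run):
1. the lid is pressed down past its latch (value of joint lid below 0.02 rad), for 0.2 s.
2. the dial is turned one click, with the lid still latched (value of joint dial between 0.58 and 1 rad and value of joint lid below 0.02 rad), for 0.2 s.
At the end, for the whole second after the job is handed in: The lid stays latched by itself (joint below 0.02 rad), the dial rests in its first notch by the green dot (0.58 to 1.0 rad), and nothing is touched (all of step 2).
It fails at once if the dial is turned past the second bump (value of joint dial above 1.25 rad).
It fails at once if a thing standing near the box is moved by more than 30 mm or tipped (distance of any of tin_center, roll_center, taper_center from where it was at the start of the episode above 0.03 m or angle between any of tin_center, roll_center, taper_center's own z axis and vertical above 0.5 rad).
It also fails if it takes over 64 s, if anything falls off the work surface, if the arm or the gripper's body presses on something with over 40 N, if the wrist force passes 120 N, or if a joint passes its speed limit or range.

### The arm

A 6-joint arm with a two-finger parallel gripper is mounted at the origin on the work surface. World frame = base frame: x ahead of the robot, y to its left, z up, the work surface at z = 0. Lengths are in m, angles in rad, forces in N, time in s.
With the tool pointing down it reaches from about 0.4 to 0.825 m from the base axis. Payload 7 kg.
Tool frame: the origin (TCP) lies midway between the tips of the shut fingers; the grasp point (between the pads) lies 19 mm behind it; z points along the fingers, y is the line along which they close (so a half turn about z gives the same grasp; the last joint's range is limited). The gripper opens to 85 mm and grips with 20 to 120 N. Pads are 22 mm wide; open, the fingers measure 114 mm over their backs; the gripper's body (76 mm by 85 mm) begins 54 mm behind the grasp point. The pads swing forward as they close: fully open they stand 13 mm farther back than shut.
Start: joints at [-1.025, 0.359, 0.012, 0, -1.224, -0.288], TCP at [0.172, -0.653, 0.202] pointing down, gripper open.
Joint ranges: [-3.07, 3.07], [-1.43, 2.12], [-1.02, 1.25], [-3.03, 1.67], [-3.05, -0], [-3.03, 3.03]. Speed limits (rad/s): [2.39, 2.39, 3.01, 3.14, 3.14, 3.14].

### API

Orientations are given as a rotation vector (axis times angle).
In Python, from station import telemetry, eyes, workorder gives the robot as it stands.
- The arm moves only by the tool send_rows, never from a script. Its argument "commands" is one flat list of numbers, 5 for each row, row after row: the closure in counts, from 0 (fully open) to 255 (shut), then the shift along the world's x, y, z in m, then the turn about the world's z in rad. In form: [gripper, dx, dy, dz, yaw, gripper, dx, dy, dz, yaw, ...]. A call has 1 to 12 rows; each row shifts and turns the commanded pose from where the row before left it; what a row does not reach is not made up. A row lasts 1/12 s, in which the tool goes at most 41.7 mm and 7.16 degrees, less where a joint would pass 70% of its speed; a pose out of reach is approached as far as the arm can. A call with a gripper value outside its range is refused whole. The fingers move at their own pace and stop on an object; "squeeze" is the grip in N (left out, the last holds). Time passes only in rows, so rows that do not move let the fingers close. It gives the time, the measured TCP pose, the force, the opening and the grip force at its end, in the units of the state.
- telemetry.read_state(): the state, without advancing time (a new reading comes with each control period).
- eyes.grab_frame(name): name is "scene" or "top"; returns a dict with "img" (384x512x3 uint8, red, green, blue), "depth" (384x512 float32, m along the optical axis (not along the pixel's ray), 0 where there is no reading), "fx", "fy", "cx", "cy" (pixels), "camera_from_world" (4x4, takes a point from world to camera coordinates). Camera axes: x right, y up, looking along -z (the intrinsics and any distortion apply to the point x, -y, -z); pixel columns grow to the right and rows downward; lengths in m; the calibration is good to about 2 mm. A picture is of the moment at which its call begins.
- workorder.hand_in(): hands the job in; it is judged then, once.
The state is a dict: "clock": time; "joint_positions": joint angles; "dq": joint speeds; "joint_efforts": joint torques, N m; "eef_pos": TCP position; "tcp_rot": TCP orientation; "ft_force": force on the tool from outside, world axes, zero at the start; "ft_torque": the same for the moment, N m; "finger_gap": finger opening in m; "gripper_force": force on a finger pad.
Only numpy, scipy, OpenCV 4.12 (cv2) and the standard library are available. Lean on these libraries where they do the work, as an engineer would, in place of code of your own. Each camera call takes 0.05 s, during which the arm holds its last target. There are 200 camera calls.

## Working session

There is one attempt and no reset: what is moved stays moved. The work goes in short steps, Python scripts to look and compute and a tool call to move; the robot and the scene stay as the last step left them, time stands still between calls to the robot, and variables do not carry over. Pictures are saved under pics/ and viewed, at most 10 in all, crops included, and the job is handed in when it is done.

Besides the shell and the picture viewer there is one more tool, called after ">>>" as name(argument=value, ...) on one line, values as JSON. send_rows: Moves the arm, as the interface text tells. Its arguments: {"type":"object","properties":{"commands":{"type":"array","items":{"type":"number"}},"squeeze":{"type":"number"}},"required":["commands"]}

```bash
mkdir -p pics; cat > h.py <<'E'
import numpy as np, cv2
from station import telemetry, eyes, workorder
def grab(n):
    f=eyes.grab_frame(n); return f
def save(f,name,crop=None,scale=1):
    im=f["img"][:,:,::-1]
    if crop: im=im[crop[1]:crop[3],crop[0]:crop[2]]
    if scale!=1: im=cv2.resize(im,None,fx=scale,fy=scale,interpolation=cv2.INTER_CUBIC)
    cv2.imwrite("pics/"+name,im)
def pts(f):
    d=f["depth"]; v,u=np.mgrid[:d.shape[0],:d.shape[1]]
    x=(u-f["cx"])/f["fx"]*d; y=-(v-f["cy"])/f["fy"]*d
    P=np.stack([x,y,-d,np.ones_like(d)],-1)@np.linalg.inv(f["camera_from_world"]).T
    return P[...,:3]
def ray(f,u,v):
    T=np.linalg.inv(f["camera_from_world"]); d=T[:3,:3]@np.array([(u-f["cx"])/f["fx"],-(v-f["cy"])/f["fy"],-1]); return T[:3,3],d
def onz(f,u,v,z):
    o,d=ray(f,u,v); return o+d*(z-o[2])/d[2]
E
python3 - <<'E'
from h import *
s=telemetry.read_state(); print(s)
fs=[]
for n in("scene","top"):
    f=grab(n); fs.append(f); print(n,[k for k in f],f["fx"],f["cx"],np.linalg.inv(f["camera_from_world"]).round(3).tolist(),(f["depth"]==0).mean())
cv2.imwrite("pics/a.png",cv2.resize(fs[0]["img"][:,:,::-1],(800,600)))
cv2.imwrite("pics/b.png",cv2.resize(fs[1]["img"][:,:,::-1],(800,600)))
E
```

```text
{'clock': 0.0, 'joint_positions': array([-1.02491834e+00,  3.59393740e-01,  1.10876976e-02, -3.47468301e-04,
       -1.22413827e+00, -2.88084433e-01]), 'dq': array([-0.00034728, -0.00065859,  0.00018467, -0.00186349, -0.00042336,
       -0.00030662]), 'joint_efforts': array([-3.66879940e-04, -5.83316088e+01,  2.93419397e+01,  6.93689927e+00,
       -6.00314917e-03,  7.78358071e-06]), 'eef_pos': array([ 0.17191311, -0.6521919 ,  0.20077235]), 'tcp_rot': array([ 4.03588960e-01, -3.11518812e+00, -2.57438648e-03]), 'ft_force': array([-0.70949746,  0.14120224, -0.65724652]), 'ft_torque': array([-0.00548602, -0.01444121, -0.02438959]), 'gripper_force': 0.0, 'finger_gap': 0.08530824017115471}
scene ['img', 'depth', 'fx', 'fy', 'cx', 'cy', 'camera_from_world'] 371.5237413674954 259.83334163651847 [[-0.959, -0.269, 0.093, 0.722], [0.285, -0.913, 0.293, 0.345], [0.006, 0.307, 0.952, 1.094], [0.0, 0.0, 0.0, 1.0]] 0.004023234049479167
top ['img', 'depth', 'fx', 'fy', 'cx', 'cy', 'camera_from_world'] 369.5906068259582 256.8358880788173 [[0.013, 0.996, -0.089, 0.496], [-1.0, 0.012, -0.016, 0.046], [-0.015, 0.089, 0.996, 1.21], [0.0, 0.0, 0.0, 1.0]] 0.0038197835286458335
```

View pics/a.png

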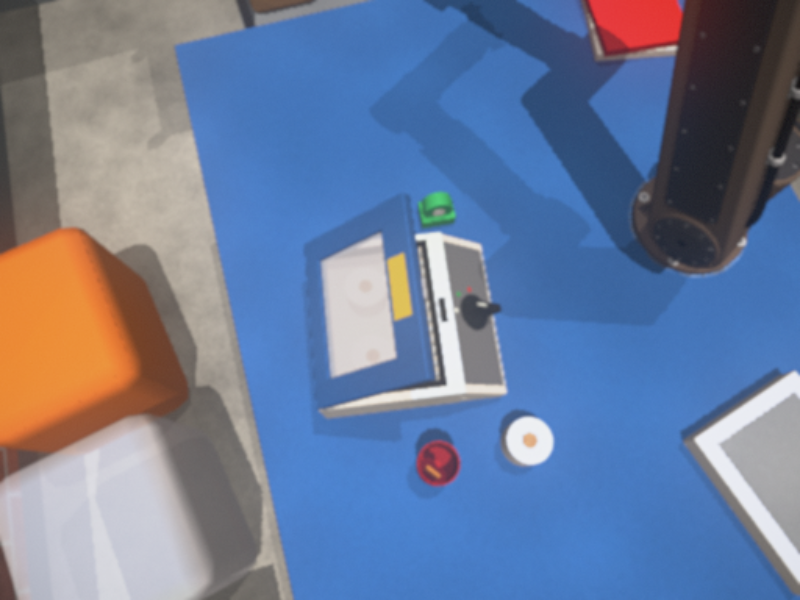

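View pics/b.png

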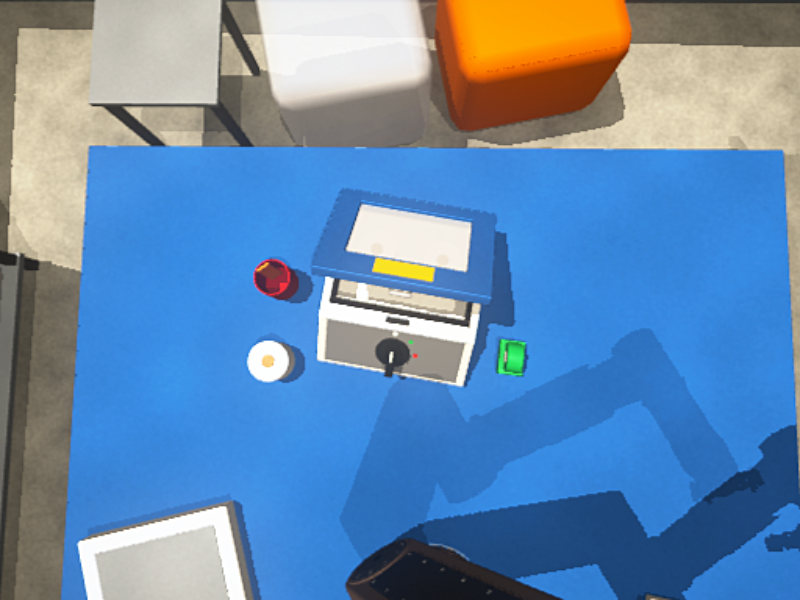

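The scene view shows the open blue lid, with its yellow pad at (400,287) and the dial at (478,308). In the top view the pad is at (403,270), the dial at (392,352), the green dot at (411,342), the tin at (276,279), the roll at (270,361) and the tape at (512,357). Next I'll get metric positions from depth.

```bash
python3 - <<'E'
from h import *
for n in("top","scene"):
    f=grab(n); P=pts(f); hsv=cv2.cvtColor(f["img"],cv2.COLOR_RGB2HSV); H,S,V=[hsv[...,i].astype(int) for i in range(3)]
    near=(P[...,0]>.25)&(P[...,0]<1.0)&(abs(P[...,1])<.5)&(P[...,2]>.01)&(P[...,2]<.4)
    m=near&(H>20)&(H<32)&(S>150)&(V>100)
    nn,lab,st,c=cv2.connectedComponentsWithStats(m.astype(np.uint8)); i=1+st[1:,4].argmax(); m=lab==i
    Q=P[m]; c=np.median(Q,0); 
    print(n,"pad",c.round(4),m.sum(),"ext",Q.min(0).round(3),Q.max(0).round(3))
    cnt=cv2.findContours(m.astype(np.uint8),0,1)[0][0]
    # lid: blue, above table, plane fit
    l=near&(H>100)&(H<125)&(S>100)&(P[...,2]>.1)
    l=cv2.erode(l.astype(np.uint8),np.ones((3,3)))>0
    Q=P[l]; 
    for _ in range(4):
        c0=Q.mean(0); nv=np.linalg.svd(Q-c0,full_matrices=False)[2][2]; nv*=np.sign(nv[2]); r=(Q-c0)@nv; Q=Q[abs(r)<.006]
    print("lid n",nv.round(4),"c",c0.round(3),len(Q),"angle",np.arccos(nv[2]).round(3),"hinge dir->front az",np.arctan2(-nv[1],-nv[0]).round(3),"pad res",((c-c0)@nv).round(4))
    # panel plane: grey, z .035-.11
    g=near&(S<60)&(V>60)&(V<170)&(P[...,2]>.04)&(P[...,2]<.108)&(P[...,0]<c[0])
    nn,lab,st,cc=cv2.connectedComponentsWithStats(g.astype(np.uint8)); g=lab==1+st[1:,4].argmax()
    Q=P[cv2.erode(g.astype(np.uint8),np.ones((3,3)))>0]
    for _ in range(4):
        c0=Q.mean(0); nv=np.linalg.svd(Q-c0,full_matrices=False)[2][2]; nv*=np.sign(nv[2]); r=(Q-c0)@nv; Q=Q[abs(r)<.004]
    print("panel n",nv.round(4),c0.round(3),len(Q),"tilt",np.degrees(np.arccos(nv[2])).round(1),"yaw",np.arctan2(-nv[1],-nv[0]).round(3))
    # dial
    k=near&(V<55)&(P[...,2]>.04)&(np.linalg.norm(P[...,:2]-c0[:2],axis=-1)<.06)&((P-c0)@nv>.004)
    Q=P[k]; hgt=(Q-c0)@nv; print("dial",len(Q),Q.mean(0).round(4),"h",np.percentile(hgt,[5,50,95]).round(4))
    t=Q[hgt>.034]; print("bar top",len(t),t.mean(0).round(4),t.min(0).round(3),t.max(0).round(3))
    for nm,mm in(("red",((H<8)|(H>172))&(S>150)),("green",(H>45)&(H<80)&(S>120)),("white",(S<60)&(V>180))):
        a,lab,st,cc=cv2.connectedComponentsWithStats((near&mm).astype(np.uint8))
        for i in range(1,a):
            if st[i,4]>3 and st[i,4]<3000 : print(nm,cc[i].round(1),st[i,4],np.median(P[lab==i],0).round(3), (np.median(P[lab==i],0)-c0)@nv)
    save(f,n+"_c.png",(190,100,360,260) if n=="top" else (180,110,350,260),4)
E
```

```text
top pad [0.6423 0.0589 0.2631] 330 ext [0.623 0.009 0.249] [0.663 0.108 0.276]
lid n [ 0.6335 -0.1058  0.7665] c [0.692 0.051 0.218] 2600 angle 0.697 hinge dir->front az 2.976 pad res 0.0024
panel n [-0.6355  0.1054  0.7649] [0.511 0.081 0.075] 1416 tilt 40.1 yaw -0.164
dial 18 [0.483  0.0853 0.1043] h [0.0381 0.0408 0.0431]
bar top 18 [0.483  0.0853 0.1043] [0.462 0.076 0.084] [0.504 0.092 0.127]
red [168.5 168. ] 4 [0.679 0.336 0.091] -0.06764183482787263
red [177.8 179. ] 77 [0.638 0.303 0.093] -0.0435436052031679
red [163.  176.5] 6 [0.652 0.353 0.089] -0.05068876833523592
red [265.2 227.2] 6 [0.502 0.038 0.074] 0.0006617254110093819
green [326.7 228.4] 321 [ 0.501 -0.153  0.06 ] -0.02993943072302376
green [262.5 218.5] 4 [0.527 0.046 0.095] 0.0015209213944656617
white [262.8 151.6] 2339 [0.71  0.047 0.193] -0.04009690968211602
white [252.  210.3] 1585 [0.557 0.08  0.111] -0.0020082532470277704
white [254.3 190.6] 801 [0.616 0.072 0.03 ] -0.10185857663163161
white [297.  195.5] 4 [ 0.604 -0.064  0.032] -0.10750237955180543
white [171.3 230.6] 492 [0.486 0.327 0.07 ] 0.0374972414157588
white [249.6 228.4] 12 [0.497 0.082 0.117] 0.04147841618140222
white [323.  227.5] 6 [ 0.503 -0.142  0.054] -0.0340559272867507
scene pad [0.6432 0.0583 0.263 ] 292 ext [0.627 0.011 0.252] [0.659 0.104 0.275]
lid n [ 0.6336 -0.105   0.7665] c [0.699 0.06  0.215] 3315 angle 0.697 hinge dir->front az 2.977 pad res 0.0018
panel n [-0.637   0.1061  0.7635] [0.512 0.085 0.074] 1304 tilt 40.2 yaw -0.165<stdin>:26: RuntimeWarning: Mean of empty slice.
  ret = um.true_divide(
Traceback (most recent call last):
IndexError: index -1 is out of bounds for axis 0 with size 0
```

View pics/top_c.png

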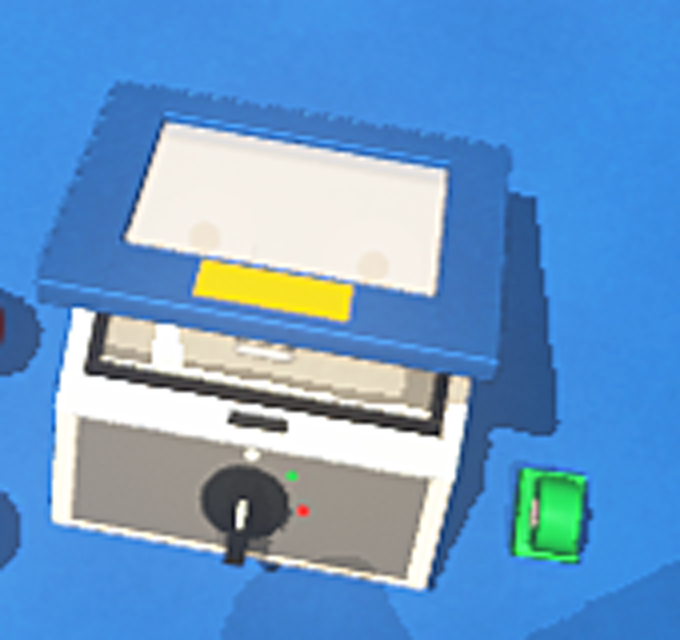

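The two views agree on these values:

| Item | Value |
|---|---|
| Lid angle | 0.697 rad |
| Machine yaw | -0.165 rad |
| Pad | (0.643, 0.059, 0.262) |
| Hinge | (0.786, 0.035), height 0.112 |
| Dial base | (0.510, 0.081), height 0.074 |

The pad's height fits the lid geometry (0.261 expected). I'll shut the fingers and move above the pad.

>>> send_rows(commands=[255,0.01,0.015,0.02,-0.0355,255,0.02,0.03,0.02,-0.0355,255,0.02,0.03,0.02,-0.0355,255,0.02,0.03,0.02,-0.0355,255,0.02,0.03,0.02,-0.0355,255,0.02,0.03,0.02,-0.0355,255,0.02,0.03,0.01,-0.0355,255,0.02,0.03,0.01,-0.0355,255,0.02,0.03,0,-0.0355,255,0.02,0.03,0,-0.0355,255,0.02,0.03,0,-0.0355,255,0.02,0.03,0,-0.0355], squeeze=40)

```text
clock: 1.2
eef_pos: [0.4026, -0.306, 0.3419]
tcp_rot: [0.267, 3.13, 0.0]
ft_force: [0.3, -0.5, -0.8]
finger_gap: -0.0001
gripper_force: 0.0
```

>>> send_rows(commands=[255,0.02,0.03,0,0,255,0.02,0.03,0,0,255,0.02,0.03,0,0,255,0.02,0.03,0,0,255,0.02,0.03,0,0,255,0.02,0.03,0,0,255,0.02,0.03,0,0,255,0.02,0.03,0,0,255,0.02,0.03,0,0,255,0.02,0.03,0,0,255,0.02,0.03,0,0,255,0.02,0.037,0,0])

```text
clock: 2.2
eef_pos: [0.6425, 0.06, 0.3417]
tcp_rot: [0.265, 3.13, -0.0]
ft_force: [0.2, -0.4, 0.3]
finger_gap: -0.0002
gripper_force: 0.0
```

>>> send_rows(commands=[255,0,0,-0.02,0,255,0,0,-0.02,0,255,0,0,-0.02,0,255,-0.0053,0.0009,-0.009,0,255,-0.0053,0.0009,-0.009,0,255,-0.0053,0.0009,-0.009,0,255,-0.0053,0.0009,-0.009,0,255,-0.0053,0.0009,-0.009,0,255,-0.0037,0.0006,-0.007,0,255,-0.0037,0.0006,-0.007,0,255,-0.0037,0.0006,-0.007,0,255,-0.0037,0.0006,-0.007,0])

```text
clock: 3.2
eef_pos: [0.6005, 0.0659, 0.2082]
tcp_rot: [0.264, 3.13, 0.0]
ft_force: [-0.6, 0.4, 1.3]
finger_gap: 0.0
gripper_force: 0.7
```

>>> send_rows(commands=[255,-0.003,0.0005,-0.0078,0,255,-0.003,0.0005,-0.0078,0,255,-0.003,0.0005,-0.0078,0,255,-0.003,0.0005,-0.0078,0,255,-0.0016,0.0003,-0.0073,0,255,-0.0016,0.0003,-0.0073,0,255,-0.0016,0.0003,-0.0073,0,255,-0.0007,0.0001,-0.0043,0,255,-0.0007,0.0001,-0.0043,0,255,-0.0007,0.0001,-0.0043,0])

```text
clock: 4.03
eef_pos: [0.5817, 0.0691, 0.1423]
tcp_rot: [0.264, 3.13, -0.0]
ft_force: [0.6, -0.1, 0.3]
finger_gap: -0.0005
gripper_force: 0.6
```

```bash
python3 - <<'E'
from h import *
print(telemetry.read_state()["ft_force"])
save(grab("scene"),"d.png",(150,80,406,280),3)
E
```

```text
[ 0.57681833 -0.06240755  0.28105836]
```

View pics/d.png

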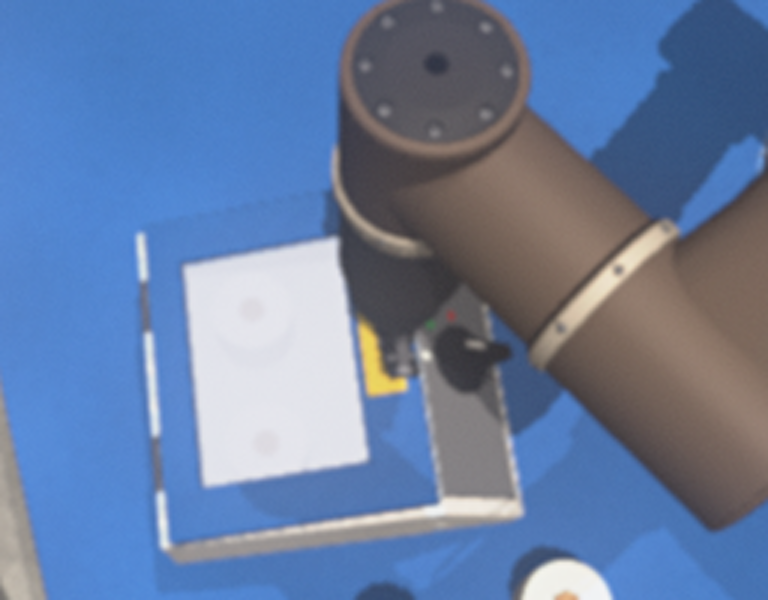

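The picture shows the lid nearly shut with the fingertips on the pad at about (395,355), and the dial free. I'll press on.

>>> send_rows(commands=[255,0,0,-0.002,0,255,0,0,-0.002,0,255,0,0,-0.002,0,255,0,0,-0.0015,0,255,0,0,0,0])

```text
clock: 4.5
eef_pos: [0.5817, 0.0691, 0.135]
tcp_rot: [-0.264, -3.13, -0.0]
ft_force: [0.0, 0.2, -0.0]
finger_gap: -0.0001
gripper_force: 0.0
```

>>> send_rows(commands=[255,0,0,-0.0015,0,255,0,0,-0.0015,0,255,0,0,-0.001,0,255,0,0,0,0])

```text
clock: 4.83
eef_pos: [0.5816, 0.0691, 0.131]
tcp_rot: [-0.264, -3.13, 0.0]
ft_force: [-0.4, 0.4, 0.1]
finger_gap: -0.0001
gripper_force: 0.0
```

```bash
cat > lid.py <<'E'
from h import *
for n in("scene","top"):
    f=grab(n); P=pts(f); hsv=cv2.cvtColor(f["img"],cv2.COLOR_RGB2HSV); H,S,V=[hsv[...,i].astype(int) for i in range(3)]
    e=np.array([.9864,-.1643]); y=np.array([.1643,.9864]); r=P[...,:2]-np.array([.638,.0594]); lx=r@e; ly=r@y
    l=(lx>-.09)&(lx<.15)&(abs(ly)<.15)&(P[...,2]>.09)&(H>100)&(H<125)&(S>100)
    Q=P[cv2.erode(l.astype(np.uint8),np.ones((3,3)))>0]
    for _ in range(4):
        c0=Q.mean(0); nv=np.linalg.svd(Q-c0,full_matrices=False)[2][2]; nv*=np.sign(nv[2]); q=(Q-c0)@nv; Q=Q[abs(q)<.006]
    m=(H>20)&(H<32)&(S>150)&(V>100)&(abs(lx+.05)<.1)&(abs(ly)<.1)
    print(n,len(Q),nv.round(4),"lid ang",np.arcsin(nv[:2]@e).round(4),"c",c0.round(4),"pad",m.sum(),np.median(P[m],0).round(4),lx[m].min(),lx[m].max())
E
python3 lid.py
```

```text
scene 2920 [ 0.1287 -0.0207  0.9915] lid ang 0.1307 c [0.6961 0.0791 0.145 ] pad 41 [0.5991 0.0974 0.1598] -0.06196154628186117 -0.039692704372207344
top 2349 [ 0.1287 -0.0223  0.9914] lid ang 0.131 c [0.687  0.0222 0.1445] pad 13 [0.5637 0.0308 0.1649] -0.13773418038621102 -0.06432657014121386
```

```bash
python3 - <<'E'
from h import *
a=grab("scene"); b=grab("top")
def proj(f,p):
    c=f["camera_from_world"]@np.append(p,1); return f["fx"]*c[0]/-c[2]+f["cx"], f["fy"]*-c[1]/-c[2]+f["cy"]
p=telemetry.read_state()["eef_pos"]; print(p)
ims=[]
for f in(a,b):
    u,v=proj(f,p); im=f["img"][:,:,::-1].copy(); print(u,v)
    x0,y0=int(u)-48,int(v)-70; c=cv2.resize(im[y0:y0+100,x0:x0+98],None,fx=4,fy=4,interpolation=cv2.INTER_CUBIC)
    for q,col in((p,(0,0,255)),(p+[0,0,.07],(0,255,0)),(p+[0,0,.03],(0,255,255))):
        uu,vv=proj(f,q); cv2.circle(c,(int((uu-x0+.5)*4),int((vv-y0+.5)*4)),4,col,-1)
    ims.append(c)
cv2.imwrite("pics/e.png",np.hstack(ims))
E
```

```text
[0.5816939  0.06906281 0.13117162]
278.3864304460398 197.09657893594172
254.80686479230974 199.41097870051607
```

View pics/e.png

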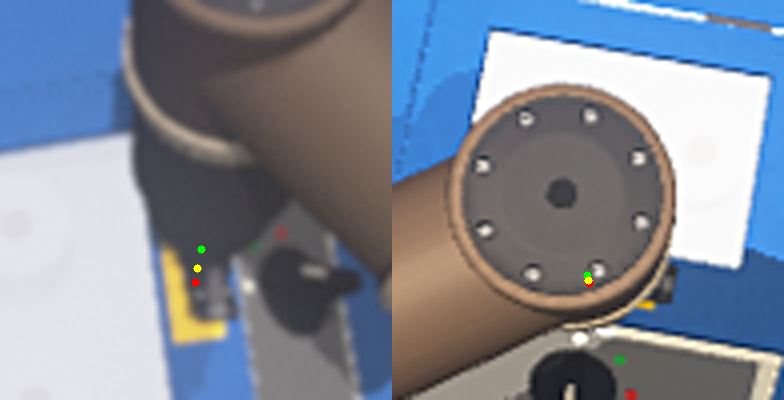

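The left crop shows the fingers at about (212,295), a few pixels down and right of the projected TCP at (196,283). The lid is still at 0.13 rad, so I'll check the real fingertip position by depth.

```bash
python3 - <<'E'
from h import *
f=grab("scene"); P=pts(f); V=f["img"].max(2)
x0,y0=278-48,197-70
np.set_printoptions(suppress=True,linewidth=200)
e=np.array([.9864,-.1643]); y=np.array([.1643,.9864]); r=P[...,:2]-np.array([.638,.0594]); lx=r@e*1000; ly=r@y*1000
for v in range(y0+60,y0+86,2):
    print(v,[ (int(lx[v,u]),int(ly[v,u]),int(P[v,u,2]*1000),int(V[v,u])) for u in range(x0+44,x0+64,2)])
E
```

```text
187 [(-33, 29, 307, 81), (-37, 32, 314, 79), (-41, 34, 318, 79), (-45, 35, 321, 76), (-49, 36, 322, 77), (-54, 37, 322, 76), (-58, 36, 319, 72), (-63, 36, 316, 71), (-68, 34, 309, 70), (-74, 32, 299, 70)]
189 [(-33, 30, 297, 88), (-37, 33, 302, 80), (-42, 34, 304, 80), (-46, 36, 308, 77), (-50, 36, 308, 77), (-54, 37, 308, 77), (-59, 37, 307, 72), (-64, 36, 303, 73), (-70, 33, 291, 78), (-102, -29, 96, 88)]
191 [(-38, 16, 237, 121), (-43, 16, 236, 78), (-42, 34, 289, 79), (-47, 35, 292, 78), (-51, 36, 292, 76), (-55, 37, 294, 73), (-60, 36, 289, 75), (-87, -19, 112, 120), (-95, -23, 97, 111), (-101, -23, 95, 96)]
193 [(-44, -3, 161, 174), (-44, 14, 213, 82), (-44, 32, 267, 77), (-47, 35, 278, 80), (-52, 37, 280, 84), (-57, 36, 276, 85), (-61, 38, 279, 80), (-81, 0, 156, 153), (-93, -16, 104, 137), (-100, -16, 99, 109)]
195 [(-43, 1, 157, 228), (-48, 5, 168, 114), (-48, 21, 217, 79), (-47, 39, 273, 81), (-52, 39, 272, 102), (-57, 39, 270, 112), (-61, 40, 271, 97), (-80, 6, 160, 168), (-92, -9, 105, 159), (-98, -10, 101, 128)]
197 [(-42, 7, 159, 232), (-43, 23, 210, 123), (-47, 28, 225
[... 948 characters left out ...]
9, 251, 107), (-87, 20, 110, 156), (-94, 19, 103, 136)]
207 [(-39, 34, 160, 234), (-44, 35, 160, 233), (-49, 35, 159, 213), (-46, 61, 248, 161), (-59, 37, 159, 167), (-64, 39, 164, 189), (-70, 38, 159, 152), (-75, 40, 164, 180), (-80, 39, 158, 190), (-93, 25, 103, 149)]
209 [(-38, 39, 159, 235), (-43, 40, 159, 236), (-48, 41, 159, 236), (-53, 42, 160, 234), (-58, 43, 162, 236), (-64, 43, 162, 243), (-69, 44, 162, 185), (-74, 45, 162, 208), (-79, 45, 163, 200), (-92, 31, 104, 161)]
211 [(-37, 44, 157, 232), (-42, 46, 161, 231), (-47, 47, 161, 227), (-53, 47, 160, 207), (-58, 47, 158, 199), (-63, 48, 161, 196), (-68, 48, 159, 190), (-73, 49, 160, 209), (-78, 51, 162, 198), (-91, 35, 102, 149)]
```

>>> send_rows(commands=[255,0,0,0.01,0,255,0,0,0.02,0,255,0,0,0.03,0,255,0,0,0.03,0,255,0,0,0.03,0,255,0.03,0,0.03,0,255,0.03,-0.03,0,0,255,0,-0.04,0,0,255,0,-0.04,0,0,255,0,-0.04,0,0,255,0,0,0,0])

```text
clock: 6.0
eef_pos: [0.6401, -0.0863, 0.2814]
tcp_rot: [-0.271, -3.13, 0.002]
ft_force: [-0.6, 1.6, 0.8]
finger_gap: -0.0001
gripper_force: 0.0
```

```bash
python3 lid.py; python3 - <<'E'
from h import *
print(telemetry.read_state()["ft_force"])
a=grab("scene")["img"][90:270,170:366]; b=grab("top")["img"][90:270,170:366]
cv2.imwrite("pics/g.png",cv2.resize(np.hstack([a,b])[:,:,::-1],None,fx=2,fy=2))
E
```

```text
scene 3264 [ 0.1286 -0.0209  0.9915] lid ang 0.1307 c [0.6811 0.0679 0.1466] pad 1 [0.5689 0.0278 0.1638] -0.06299446002623153 -0.06299446002623153
top 855 [ 0.1274 -0.0241  0.9916] lid ang 0.13 c [ 0.588  -0.0424  0.1559] pad 136 [0.5807 0.0365 0.1599] -0.13773418038621102 -0.0372013917479171
[-0.45120125  0.38453454 -0.15174899]
```

View pics/g.png

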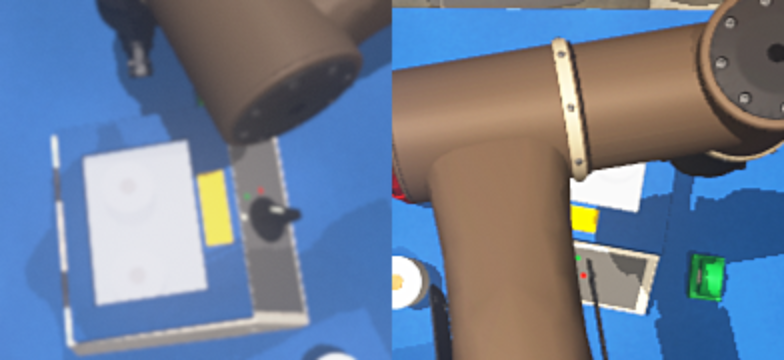

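```bash
python3 - <<'E'
from h import *
np.set_printoptions(suppress=True,linewidth=220)
f=grab("scene"); p=telemetry.read_state()["eef_pos"]; print(p)
c=f["camera_from_world"]@np.append(p,1); print("proj",f["fx"]*c[0]/-c[2]+f["cx"],f["fy"]*c[1]/c[2]+f["cy"])
P=pts(f)
for v in range(110,132,2): print(v,[tuple((P[v,u]*1000).astype(int).tolist()) for u in range(228,252,3)])
save(f,"k.png",(200,80,290,150),8)
E
```

```text
[ 0.64065591 -0.07974695  0.2811244 ]
proj 240.34842026975184 129.23500064131184
110 [(632, -304, 3), (659, -64, 404), (656, -45, 432), (650, -44, 432), (644, -42, 431), (638, -43, 427), (575, -289, 0), (565, -288, -2)]
112 [(634, -300, -1), (660, -65, 394), (656, -46, 424), (650, -45, 422), (644, -45, 419), (639, -41, 424), (628, -61, 385), (567, -280, 0)]
114 [(636, -290, 4), (660, -67, 383), (658, -42, 423), (651, -43, 417), (645, -41, 418), (639, -39, 418), (628, -62, 375), (569, -274, -2)]
116 [(638, -285, 0), (629, -280, 2), (654, -67, 372), (652, -42, 413), (646, -38, 415), (635, -63, 369), (581, -267, 1), (571, -267, -3)]
118 [(640, -277, 1), (631, -271, 6), (654, -68, 361), (653, -37, 413), (647, -35, 412), (634, -66, 354), (583, -261, 0), (574, -254, 7)]
120 [(642, -271, -1), (632, -268, 0), (656, -60, 366), (654, -35, 408), (648, -33, 409), (641, -37, 398), (585, -253, 1), (575, -251, 0)]
122 [(644, -263, 0), (634, -262, -2), (660, -38, 398), (654, -37, 397), (649, -29, 408), (642, -33, 398), (587, -246, 0), (578, -242, 2)]
124 [(646, -254, 4), (636, -255, -3), (662, -31, 403), (656, -29, 403), (650, -25, 406), (644, -24, 405), (638, -26, 400), (579, -238, -3)]
126 [(648, -249, 0), (638, -246, 0), (663, -27, 402), (657, -24, 404), (651, -23, 402), (645, -20, 404), (639, -21, 400), (581, -230, -1)]
128 [(650, -241, 2), (640, -239, 0), (631, -236, 0), (658, -22, 399), (652, -20, 400), (646, -19, 398), (593, -224, 1), (583, -224, -2)]
130 [(652, -233, 2), (642, -231, 2), (633, -229, 0), (623, -227, 0), (614, -224, -1), (604, -222, -1), (595, -218, 0), (585, -216, -1)]
```

View pics/k.png

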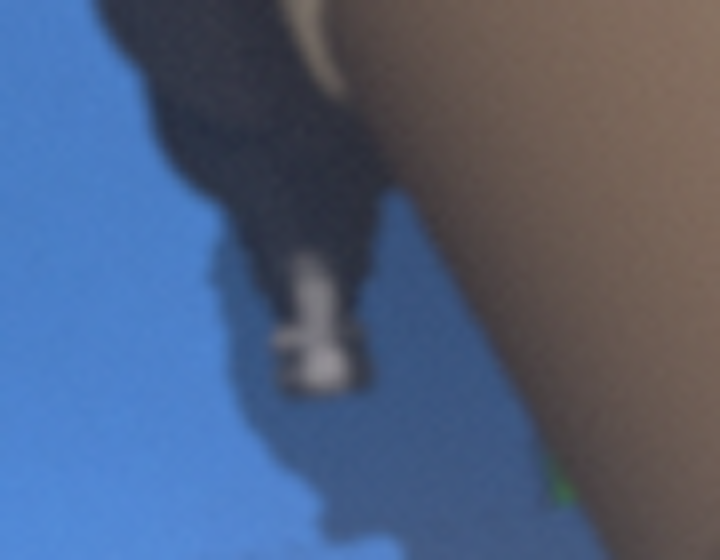

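The fingertip is visible at about (320,370), hidden partly by the knuckle, and sits where telemetry says. The lid stays at 0.131 rad (pad z about 0.160), so it isn't being pushed where I expected. I'll go back above the pad and come down slowly, watching the force.

>>> send_rows(commands=[255,-0.01,0.03,0,0,255,-0.012,0.03,0,0,255,-0.012,0.03,0,0,255,-0.012,0.03,0,0,255,-0.012,0.029,0,0,255,0,0,-0.03,0,255,0,0,-0.03,0,255,0,0,-0.03,0,255,0,0,-0.01,0,255,0,0,0,0,255,0,0,0,0])

```text
clock: 7.17
eef_pos: [0.5831, 0.0692, 0.1816]
tcp_rot: [0.262, 3.13, -0.001]
ft_force: [-0.5, -0.5, 0.3]
finger_gap: 0.0001
gripper_force: 0.0
```

>>> send_rows(commands=[255,0,0,-0.006,0,255,0,0,-0.006,0,255,0,0,-0.004,0,255,0,0,-0.004,0,255,0,0,0,0])

```text
clock: 7.58
eef_pos: [0.5822, 0.0684, 0.16]
tcp_rot: [-0.264, -3.13, 0.0]
ft_force: [0.6, -0.4, -0.3]
finger_gap: -0.0002
gripper_force: 0.0
```

```bash
python3 lid.py; python3 - <<'E'
from h import *
f=grab("top"); P=pts(f); d=f["depth"]; g=grab("scene")
s=telemetry.read_state(); print({k:np.round(s[k],3) for k in("ft_force","ft_torque","eef_pos","finger_gap")})
save(g,"m.png",(220,130,320,230),6)
E
```

```text
scene 2881 [ 0.1293 -0.0206  0.9914] lid ang 0.1313 c [0.6968 0.0794 0.1449] pad 46 [0.5951 0.1016 0.1609] -0.06312326014704096 -0.039919173002185726
top 2301 [ 0.1293 -0.0216  0.9914] lid ang 0.1315 c [0.6886 0.0152 0.1441] pad 18 [0.5653 0.0308 0.1618] -0.13773418038621102 -0.06126518053578476
{'ft_force': array([0.226, 0.16 , 0.614]), 'ft_torque': array([-0.019,  0.028, -0.011]), 'eef_pos': array([0.583, 0.069, 0.161]), 'finger_gap': np.float64(0.0)}
```

View pics/m.png

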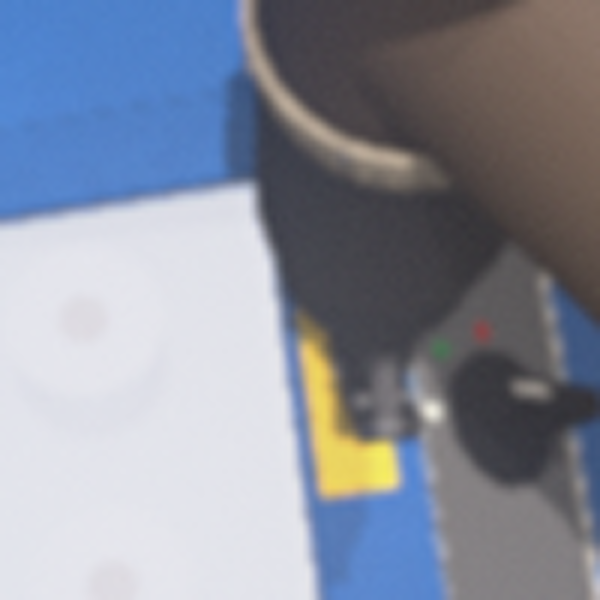

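Zero force at z 0.160, and the lid stopped following only when I stopped at 0.131. So the actual contact may be about 29 mm above the reported TCP. I'll test this by going 8 mm lower than before.

>>> send_rows(commands=[255,0,0,-0.01,0,255,0,0,-0.01,0,255,0,0,-0.008,0,255,0,0,-0.003,0,255,0,0,-0.003,0,255,0,0,-0.003,0,255,0,0,0,0])

```text
clock: 8.37
eef_pos: [0.5824, 0.0686, 0.123]
tcp_rot: [-0.264, -3.13, 0.001]
ft_force: [-0.1, 0.3, -0.0]
finger_gap: -0.0
gripper_force: 0.0
```

```bash
python3 lid.py; python3 - <<'E'
from h import *
s=telemetry.read_state(); print({k:np.round(s[k],3) for k in("ft_force","ft_torque","eef_pos","finger_gap")})
E
```

```text
scene 2875 [ 0.0931 -0.0148  0.9955] lid ang 0.0944 c [0.6958 0.0805 0.1413] pad 20 [0.5984 0.1065 0.1529] -0.059881655747716145 -0.04183293112366776
top 2356 [ 0.0921 -0.0167  0.9956] lid ang 0.0937 c [0.688  0.0192 0.1407] pad 17 [0.5618 0.0306 0.1563] -0.13773418038621102 -0.06358095378334491
{'ft_force': array([0.667, 0.622, 0.027]), 'ft_torque': array([ 0.018, -0.067, -0.036]), 'eef_pos': array([0.583, 0.069, 0.124]), 'finger_gap': np.float64(-0.0)}
```

Confirmed: the lid follows, with an offset of 29 mm. I'll keep pressing, now in force-watched steps.

>>> send_rows(commands=[255,0,0,-0.003,0,255,0,0,-0.003,0,255,0,0,-0.003,0,255,0,0,-0.002,0,255,0,0,-0.002,0,255,0,0,0,0])

```text
clock: 8.97
eef_pos: [0.5823, 0.0688, 0.1111]
tcp_rot: [-0.264, -3.13, -0.0]
ft_force: [-2.5, 1.0, 6.3]
finger_gap: -0.0001
gripper_force: 2.7
```

>>> send_rows(commands=[255,0,0,-0.002,0,255,0,0,-0.002,0,255,0,0,-0.001,0,255,0,0,-0.001,0,255,0,0,0,0])

```text
clock: 9.38
eef_pos: [0.5819, 0.0688, 0.1056]
tcp_rot: [-0.263, -3.13, -0.0]
ft_force: [-5.6, 0.8, 9.6]
finger_gap: -0.0001
gripper_force: 4.6
```

```bash
python3 lid.py; python3 - <<'E'
from h import *
s=telemetry.read_state(); print({k:np.round(s[k],3) for k in("ft_force","ft_torque","eef_pos","finger_gap")})
E
```

```text
scene 2883 [ 0.0143 -0.0018  0.9999] lid ang 0.0144 c [0.6952 0.0851 0.1334] pad 13 [0.5961 0.1094 0.1358] -0.06114060101822696 -0.04444665276169149
top 2347 [ 0.0154 -0.0029  0.9999] lid ang 0.0156 c [0.6909 0.0214 0.1332] pad 15 [0.5598 0.0304 0.1368] -0.13773418038621102 -0.0657563672381529
{'ft_force': array([-6.797,  1.96 ,  9.901]), 'ft_torque': array([0.785, 2.483, 0.031]), 'eef_pos': array([0.582, 0.069, 0.106]), 'finger_gap': np.float64(0.0)}
```

>>> send_rows(commands=[255,0,0,-0.001,0,255,0,0,-0.001,0,255,0,0,-0.001,0,255,0,0,-0.001,0,255,0,0,0,0,255,0,0,0,0])

```text
clock: 9.98
eef_pos: [0.5817, 0.0689, 0.1024]
tcp_rot: [-0.263, -3.13, -0.0]
ft_force: [-10.9, 2.3, 18.0]
finger_gap: 0.0001
gripper_force: 9.1
```

```bash
python3 lid.py
```

```text
scene 2882 [2.e-04 3.e-04 1.e+00] lid ang 0.0002 c [0.695 0.083 0.132] pad 9 [0.5955 0.1093 0.1348] -0.060717356030069544 -0.04473910385619524
top 2404 [-1.e-04 -9.e-04  1.e+00] lid ang 0.0 c [0.6894 0.0221 0.1317] pad 14 [0.5613 0.0302 0.1335] -0.13773418038621102 -0.06559618174256651
```

>>> send_rows(commands=[255,0,0,-0.001,0,255,0,0,0,0,255,0,0,0,0,255,0,0,0.005,0,255,0,0,0.01,0,255,0,0,0.02,0,255,0,0,0.03,0,255,0,0,0.03,0,255,0,0,0.03,0,255,0,0,0,0])

```text
clock: 10.92
eef_pos: [0.5859, 0.069, 0.2317]
tcp_rot: [0.262, 3.121, 0.004]
ft_force: [2.2, 0.5, 1.6]
finger_gap: -0.0003
gripper_force: 0.0
```

```bash
python3 lid.py
```

```text
return _methods._mean(a, axis=axis, dtype=dtype,
  ret = um.true_divide(
Traceback (most recent call last):
  File "lid.py", line 10, in <module>
    print(n,len(Q),nv.round(4),"lid ang",np.arcsin(nv[:2]@e).round(4),"c",c0.round(4),"pad",m.sum(),np.median(P[m],0).round(4),lx[m].min(),lx[m].max())
                                                                                                                               ~~~~~~~~~^^
ValueError: zero-size array to reduction operation minimum which has no identity
```

```bash
sed -i 's/,"pad",.*$/)/' lid.py; python3 lid.py; python3 - <<'E'
from h import *
f=grab("scene"); P=pts(f); p=telemetry.read_state()["eef_pos"]; print(p)
# dial bar: dark points above panel plane
n=np.array([-.636,.1057,.7642]); c0=np.array([.511,.082,.0747])
h=(P-c0)@n; e=np.array([.9864,-.1643]); y=np.array([.1643,.9864]); r=P[...,:2]-np.array([.638,.0594])
lx=r@e; ly=r@y
m=(h>.03)&(h<.05)&(lx>-.2)&(lx<-.09)&(abs(ly)<.06)
s=((lx+.13)*np.cos(.698)+(P[...,2]-.073)*np.sin(.698))
print(m.sum(),"slope coord",np.percentile(s[m],[3,50,97]).round(4),"ly",np.percentile(ly[m],[3,50,97]).round(4),"h",np.median(h[m]))
save(f,"n.png",(220,150,320,230),7)
E
```

```text
scene 2976 [ 9.8e-03 -7.0e-04  1.0e+00] lid ang 0.0098 c [0.6943 0.0799 0.1329]
top 1929 [ 0.0098 -0.003   0.9999] lid ang 0.0101 c [ 0.6833 -0.005   0.1327]
[0.58206652 0.06847077 0.22386676]
108 slope coord [-0.0279  0.0066  0.0346] ly [-0.0087 -0.0003  0.0056] h 0.039520612430166836
```

View pics/n.png

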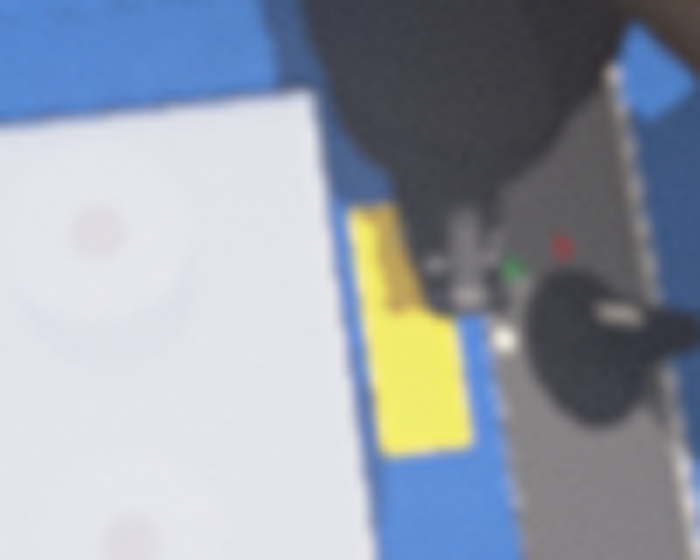

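The lid has latched (0.010 rad) and stays there with the finger clear. The picture shows the lid flat, and the dial's pointer line at (620,310) aimed at the white dot (505,340). The bar is centred on ly ≈ 0. Next I'll bring the shut fingers down beside the bar's upper end, on its +y side.

>>> send_rows(commands=[255,-0.018,0.017,0,0,255,-0.018,0.017,0,0,255,-0.018,0.016,0,0,255,0,0,-0.03,0,255,0,0,-0.03,0,255,0,0,-0.03,0,255,0,0,-0.02,0,255,0,0,-0.01,0,255,0,0,-0.01,0,255,0,0,-0.005,0,255,0,0,0,0])

```text
clock: 12.03
eef_pos: [0.5284, 0.1184, 0.0889]
tcp_rot: [-0.264, -3.129, 0.001]
ft_force: [-0.2, -0.3, 0.0]
finger_gap: 0.0
gripper_force: 0.0
```

```bash
python3 lid.py; python3 - <<'E'
from h import *
s=telemetry.read_state(); p=s["eef_pos"]; e=np.array([.9864,-.1643]); y=np.array([.1643,.9864]); r=p[:2]-[.638,.0594]
print(p,"lx",r@e,"ly",r@y,s["ft_force"])
b=grab("scene")["img"][130:230,220:320]; a=grab("top")["img"][170:270,210:310]
cv2.imwrite("pics/o.png",cv2.resize(np.hstack([a,b])[:,:,::-1],None,fx=4,fy=4,interpolation=cv2.INTER_CUBIC))
E
```

```text
scene 3393 [ 9.9e-03 -6.0e-04  1.0e+00] lid ang 0.0099 c [0.6758 0.0626 0.1331]
top 2566 [ 0.0096 -0.0031  0.9999] lid ang 0.01 c [0.6842 0.0308 0.1329]
[0.52920095 0.11882903 0.09038372] lx -0.11708356911852351 ly 0.04074511674327738 [-1.00085473 -0.36206429  0.10492904]
```

View pics/o.png

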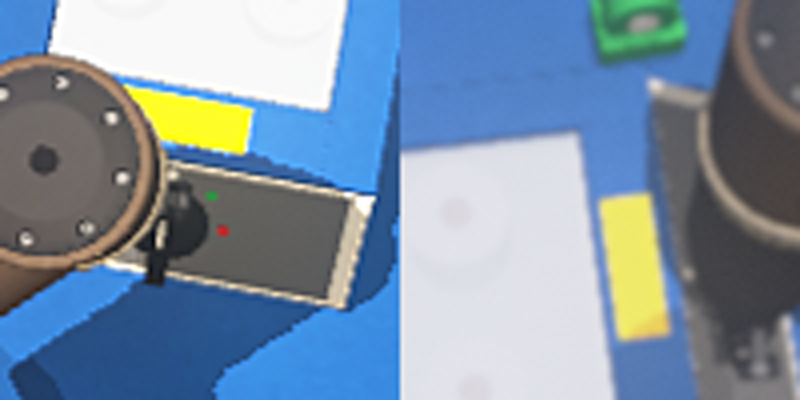

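The pictures show the wrist on the +y side of the dial, with the dial bar at (165,240) still pointing at the white dot and clear of the fingers. Now down the last 10 mm and push towards -y.

>>> send_rows(commands=[255,0,0,-0.004,0,255,0,0,-0.004,0,255,0,0,-0.002,0,255,-0.0008,-0.005,0,0,255,-0.0008,-0.005,0,0,255,0,0,0,0])

```text
clock: 12.73
eef_pos: [0.5266, 0.1077, 0.0796]
tcp_rot: [-0.264, -3.13, 0.0]
ft_force: [-0.8, 0.2, 0.5]
finger_gap: 0.0002
gripper_force: 0.0
```

>>> send_rows(commands=[255,-0.0003,-0.002,0,0,255,-0.0003,-0.002,0,0,255,-0.0003,-0.002,0,0,255,-0.0003,-0.002,0,0,255,0,0,0,0])

```text
clock: 13.15
eef_pos: [0.5257, 0.1002, 0.0797]
tcp_rot: [-0.264, -3.13, 0.0]
ft_force: [0.1, -0.5, 0.3]
finger_gap: 0.0002
gripper_force: 0.0
```

>>> send_rows(commands=[255,-0.0003,-0.002,0,0,255,-0.0003,-0.002,0,0,255,0,0,0,0])

```text
clock: 13.4
eef_pos: [0.5251, 0.0964, 0.0797]
tcp_rot: [0.264, 3.13, 0.0]
ft_force: [-0.6, -0.7, -0.2]
finger_gap: 0.0
gripper_force: 0.1
```

>>> send_rows(commands=[255,-0.0003,-0.002,0,0,255,-0.0003,-0.002,0,0,255,0,0,0,0])

```text
clock: 13.65
eef_pos: [0.525, 0.0925, 0.0799]
tcp_rot: [0.264, 3.13, 0.001]
ft_force: [0.5, 0.7, 0.7]
finger_gap: 0.0
gripper_force: 0.6
```

>>> send_rows(commands=[255,-0.0003,-0.002,0,0,255,0,0,0,0])

```text
clock: 13.82
eef_pos: [0.5248, 0.0906, 0.0799]
tcp_rot: [0.264, 3.13, 0.001]
ft_force: [1.5, -0.3, 1.9]
finger_gap: -0.0001
gripper_force: 1.0
```

```bash
cat > dial.py <<'E'
from h import *
s=telemetry.read_state(); p=s["eef_pos"]
e=np.array([.9864,-.1643]); y=np.array([.1643,.9864]); r=p[:2]-[.638,.0594]
print(p,"lx",r@e,"ly",r@y,s["ft_force"].round(2))
n=np.array([-.636,.1057,.7642]); c0=np.array([.511,.082,.0747])
for nm in("scene","top"):
    f=grab(nm); P=pts(f); h=(P-c0)@n; r=P[...,:2]-np.array([.638,.0594]); lx=r@e; ly=r@y
    sl=(lx+.13)*.766+(P[...,2]-.073)*.643
    m=(h>.034)&(h<.045)&(np.hypot(sl,ly)<.04)
    Q=np.c_[sl[m],ly[m]]
    if len(Q)<8: print(nm,len(Q)); continue
    q=Q-Q.mean(0); w,U=np.linalg.eigh(q.T@q); d=U[:,1]*np.sign(U[0,1])
    print(nm,len(Q),"c",Q.mean(0).round(4),"angle",np.arctan2(-d[1],d[0]).round(3),"ratio",(w[1]/w[0]).round(1),"s",Q[:,0].min().round(3),Q[:,0].max().round(3),"ly",Q[:,1].min().round(3),Q[:,1].max().round(3))
E
python3 dial.py
```

```text
[0.52475113 0.09062396 0.07994609] lx -0.11683877987758357 ly 0.012192524826506974 [ 1.47 -0.28  1.91]
scene 24 c [-0.02    0.0007] angle -0.378 ratio 2.7 s -0.03 -0.006 ly -0.009 0.006
top 15 c [-0.0253  0.0003] angle 1.462 ratio 1.5 s -0.032 -0.018 ly -0.006 0.01
```

>>> send_rows(commands=[255,-0.0003,-0.002,0,0,255,0,0,0,0])

```text
clock: 14.08
eef_pos: [0.5246, 0.0888, 0.0801]
tcp_rot: [0.263, 3.129, 0.001]
ft_force: [2.3, 1.3, 2.0]
finger_gap: 0.0003
gripper_force: 2.0
```

>>> send_rows(commands=[255,-0.0003,-0.002,0,0,255,0,0,0,0])

```text
clock: 14.25
eef_pos: [0.5246, 0.087, 0.0802]
tcp_rot: [0.263, 3.129, 0.002]
ft_force: [2.3, 2.2, 2.8]
finger_gap: -0.0003
gripper_force: 2.8
```

```bash
python3 dial.py
```

```text
[0.52456452 0.0870345  0.08019517] lx -0.1164331097011097 ly 0.008621220059885682 [2.29 2.15 2.76]
scene 37 c [-0.0147  0.0032] angle -0.055 ratio 5.5 s -0.031 0.004 ly -0.006 0.009
top 6
```

The force has a large up-slope part, so the finger is catching the bar's end corner. I'll back off, move 8 mm down-slope and 5 mm lower, then push again.

>>> send_rows(commands=[255,0.001,0.006,0,0,255,0.001,0.006,0,0,255,0,0.003,0,0,255,-0.004,0.0007,0,0,255,-0.004,0.0007,0,0,255,0,0,-0.003,0,255,0,0,-0.002,0,255,0,0,0,0])

```text
clock: 15.02
eef_pos: [0.5171, 0.1028, 0.0741]
tcp_rot: [-0.264, -3.13, 0.001]
ft_force: [-0.3, -0.4, 0.9]
finger_gap: 0.0
gripper_force: 0.0
```

>>> send_rows(commands=[255,-0.0008,-0.005,0,0,255,-0.0003,-0.002,0,0,255,-0.0003,-0.002,0,0,255,0,0,0,0])

```text
clock: 15.35
eef_pos: [0.5171, 0.0949, 0.075]
tcp_rot: [0.265, 3.129, 0.004]
ft_force: [1.0, 5.5, -1.3]
finger_gap: 0.0
gripper_force: 3.0
```

>>> send_rows(commands=[255,-0.0003,-0.002,0,0,255,0,0,0,0])

```text
clock: 15.52
eef_pos: [0.5172, 0.094, 0.0751]
tcp_rot: [0.265, 3.128, 0.006]
ft_force: [-0.3, 10.0, -0.9]
finger_gap: 0.0003
gripper_force: 5.0
```

>>> send_rows(commands=[255,-0.0003,-0.002,0,0,255,0,0,0,0])

```text
clock: 15.68
eef_pos: [0.5168, 0.0917, 0.0752]
tcp_rot: [0.264, 3.128, 0.005]
ft_force: [-0.4, 5.9, 0.1]
finger_gap: 0.0004
gripper_force: 3.1
```

```bash
python3 dial.py
```

```text
[0.51683598 0.09167115 0.0751856 ] lx -0.1248183368130117 ly 0.011925018037414374 [-0.43  5.89  0.12]
scene 19 c [-0.0207  0.0075] angle -0.198 ratio 3.5 s -0.031 -0.006 ly 0.001 0.013
top 0
```

>>> send_rows(commands=[255,-0.0003,-0.002,0,0,255,0,0,0,0])

```text
clock: 15.95
eef_pos: [0.5163, 0.0891, 0.0751]
tcp_rot: [0.264, 3.129, 0.004]
ft_force: [1.1, 5.2, 0.5]
finger_gap: 0.0001
gripper_force: 2.4
```

```bash
python3 dial.py
```

```text
[0.51633056 0.08910365 0.07511576] lx -0.12489504848173909 ly 0.009309388190478976 [1.07 5.16 0.54]
scene 28 c [-0.0166  0.0085] angle -0.007 ratio 2.5 s -0.028 -0.004 ly 0.001 0.015
top 0
```

>>> send_rows(commands=[255,-0.0003,-0.002,0,0,255,0,0,0,0])

```text
clock: 16.22
eef_pos: [0.5156, 0.0864, 0.0749]
tcp_rot: [0.264, 3.129, 0.002]
ft_force: [1.2, 2.5, -0.0]
finger_gap: -0.0002
gripper_force: 1.3
```

```bash
python3 dial.py
```

```text
[0.51560277 0.08638511 0.07494007] lx -0.12516628334276594 ly 0.0065082514629299995 [ 1.18  2.46 -0.02]
scene 34 c [-0.0154  0.0094] angle 0.29 ratio 1.9 s -0.03 -0.004 ly -0.001 0.018
top 0
```

>>> send_rows(commands=[255,-0.0003,-0.002,0,0,255,0,0,0,0])

```text
clock: 16.48
eef_pos: [0.5145, 0.0834, 0.0746]
tcp_rot: [-0.264, -3.13, 0.001]
ft_force: [0.0, -0.6, -0.3]
finger_gap: -0.0
gripper_force: 0.2
```

```bash
python3 dial.py
```

```text
[0.51448598 0.08342122 0.07459348] lx -0.12578091443593373 ly 0.0034011797061582866 [ 0.01 -0.58 -0.31]
scene 36 c [-0.0129  0.0114] angle 0.632 ratio 2.5 s -0.026 -0.002 ly 0.0 0.021
top 0
```

The force dropped to zero and the bar reads about 0.7 rad, so it has settled in the notch. Backing off sideways, then up and away.

>>> send_rows(commands=[255,0.001,0.006,0,0,255,0.001,0.008,0,0,255,0.001,0.01,0,0,255,0,0.005,0.01,0,255,0,0,0.03,0,255,0,0,0.03,0,255,0,0,0.03,0,255,0,0,0.03,0,255,0,0.02,0.02,0,255,-0.02,0.03,0,0,255,-0.02,0.03,0,0,255,0,0,0,0])

```text
clock: 17.58
eef_pos: [0.4758, 0.1971, 0.2261]
tcp_rot: [0.259, 3.13, 0.004]
ft_force: [0.6, -0.6, -0.6]
finger_gap: 0.0002
gripper_force: 0.0
```

```bash
python3 lid.py; python3 dial.py
```

```text
scene 3451 [ 1.020e-02 -9.000e-04  9.999e-01] lid ang 0.0102 c [0.6758 0.0644 0.1331]
top 3116 [ 0.0098 -0.0025  0.9999] lid ang 0.0101 c [0.6684 0.0548 0.133 ]
[0.47708713 0.19463306 0.22562499] lx -0.18094324459410588 ly 0.10695590260899099 [-0.25 -0.04  0.18]
scene 107 c [ 0.0055 -0.0023] angle 0.661 ratio 16.5 s -0.024 0.032 ly -0.027 0.022
top 106 c [0.0036 0.0008] angle 0.659 ratio 16.3 s -0.028 0.03 ly -0.023 0.026
```

```bash
cat > ptr.py <<'E'
from h import *
n=np.array([-.636,.1057,.7642]); n/=np.linalg.norm(n); e=np.array([.9864,-.1643]); y=np.array([.1643,.9864])
def st(p): r=p[:2]-[.638,.0594]; return np.array([(r@e+.13)*.766+(p[2]-.073)*.643, r@y])
for nm in("scene","top"):
    f=grab(nm); P=pts(f); c0=np.array([.511,.082,.0747]); h=(P-c0)@n; V=f["img"].astype(int)
    for lab,h0,mask in(("line",.041,(h>.034)&(h<.047)&(V.min(2)>120)),("green",0,(abs(h)<.012)&(V[...,1]>V[...,0]+40)&(V[...,1]>V[...,2]+30)),("red",0,(abs(h)<.012)&(V[...,0]>V[...,1]+60)),("white",0,(abs(h)<.012)&(V.min(2)>170))):
        S=[]
        for v,u in zip(*np.nonzero(mask)):
            o,d=ray(f,u,v); p=o+d*(((c0+n*h0-o)@n)/(d@n)); q=st(p)
            if np.hypot(*q)<.052 and (lab!="white" or q[0]<.047): S.append(q)
        if S:
            S=np.array(S); c=S.mean(0); print(nm,lab,len(S),c.round(4),"az",np.arctan2(-c[1],c[0]).round(3), "fit" if len(S)<6 else np.round(np.linalg.svd(S-c)[2][0],3))
E
python3 ptr.py
```

```text
scene line 13 [ 0.0191 -0.0173] az 0.736 [-0.779  0.627]
scene green 4 [ 0.0321 -0.0337] az 0.81 fit
scene red 6 [ 0.0006 -0.0468] az 1.557 [-0.997 -0.082]
scene white 5 [ 0.0429 -0.0022] az 0.052 fit
top line 12 [ 0.0179 -0.0148] az 0.69 [-0.77   0.638]
top green 7 [ 0.0302 -0.0309] az 0.798 [-0.052  0.999]
top red 8 [-0.0008 -0.044 ] az 1.59 [-0.962  0.272]
top white 8 [0.0427 0.0006] az -0.014 [ 0.264 -0.964]
```

The pointer is at 0.66–0.74 rad by several measures, inside 0.58–1.0, the lid is latched at 0.010 rad, and the arm is clear. Handing in.

```bash
python3 -c "
from station import workorder
print(workorder.hand_in())"
```

```text
the job is handed in; nothing more can be done
None
```

The job is handed in, result not reported: the lid is latched at about 0.010 rad, the dial is one click round at about 0.7 rad (allowed 0.58 to 1.0), and the arm was clear of the box; I did not re-measure the tin, roll and tape dispenser.

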